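Bolt the test block into its dock

ROBOT

A 7-joint arm with a two-finger parallel gripper is mounted at the origin on a cart in front of the work surface, level with it; the furniture and walls round the work are solid. World frame = base frame: x ahead of the robot, y to its left, z up, the work surface at z = 0. Lengths are in m, angles in rad, forces in N, time in s.
With the tool pointing down it reaches from about 0.4 to 0.875 m from the base axis. Payload 19.3 kg.
Tool frame: the origin (TCP) lies between the finger pads; the fingertips stand 17 mm ahead of it and the grasp point (between the pads) lies 2 mm behind it (robot.finger_overhang is the distance from the TCP to the fingertips, in m); z points along the fingers, x is the direction in which the jaws open and shut, and the axes are right-handed (so a half turn about z gives the same grasp; the last joint's range is limited). The gripper opens to 85 mm and grips with 20 to 120 N. Pads are 22 mm wide; open, the fingers measure 114 mm over their backs; the gripper's body (76 mm by 85 mm) begins 54 mm behind the grasp point. The pads swing forward as they close: fully open they stand 13 mm farther back than shut.
Start: joints at [1.207, 0.521, -0.036, 1.599, 0.021, 1.021, -0.113], TCP at [0.181, -0.598, 0.248] pointing down, gripper open.
Joint ranges: [-2.91, 2.91], [-0.3, 2.13], [-1.5, 1.42], [0.17, 2.43], [-1.26, 4.41], [0.16, 1.93], [-2.52, 2.52]. Speed limits (rad/s): [1.89, 1.89, 2.39, 2.39, 3.01, 3.01, 3.01].

INTERFACE

Orientations are given as [roll, pitch, yaw] about the fixed x, y, z axes, in that order (R = Rz(yaw) Ry(pitch) Rx(roll)).
In Python, from cell import robot gives the robot as it stands.
- The arm moves only by the shell command python3 -m handwheel 'ROWS'. ROWS is JSON, a list that holds one entry, the list of rows, each a list of 5 numbers: the gripper's target within -1 to 1 (shut at 1, half-way at 0, fully open at -1), then the shift along the world's x, y, z in mm, then the turn about the world's z in degrees. In form: [[[claw, tx, ty, tz, turn], ...]]. A call has 1 to 8 rows; each row shifts and turns the commanded pose from where the row before left it; what a row does not reach is not made up. A row lasts 1/12 s, in which the tool goes at most 41.7 mm and 7.16 degrees, less where a joint would pass 70% of its speed; a pose out of reach is approached as far as the arm can. A call with a gripper value outside its range is refused whole. The fingers move at their own pace and stop on an object; the grip force is fixed at half the most. Time passes only in rows, so rows that do not move let the fingers close. It gives the time, the measured TCP pose, the force and the opening at its end, in the units of the state.
- robot.get_state(): the state, without advancing time (a new reading comes with each control period).
- robot.grab_frame(name): name is "scene" or "top" or "wrist"; returns a dict with "image" (480x640x3 uint8, red, green, blue), "fov_y" (degrees; the focal length in pixels is half the picture's height over the tangent of half this angle, whatever the lens; pixels are square), "cx", "cy" (the principal point, pixels), "distortion" ([k1, k2, p1, p2, k3] as OpenCV has them; the pictures are not rectified), "R" (3x3) and "t" (3): a world point X has camera coordinates R X + t. Camera axes: x right, y down, z forward; pixel columns grow to the right and rows downward; lengths in m; the calibration is good to about 2 mm. A picture is of the moment at which its call begins. There is no depth.
- robot.close_job(): hands the job in, once; it reports no verdict.
Trained networks look in a picture, given as the dict that the camera call returned (one of the last four; its "shot" number tells which), for a name from the list of things; names that differ only in an ending like _2 or _b are one class to them, and where a whole thing is asked for, a point or a joint stands for the part that bears it (a point fixed in the world has none). Each returns a list of dicts, best first, with "p" (0 to 1); they miss things now and then, are a little off and sometimes report something else, mostly with a low value. They report only what shows in the picture. A call takes as long as a camera call.
- robot.silhouettes(picture, label): "pixels" (480x640 bool, what is visible of it) and "uv" ([column, row] in pixels, amid what is visible of it).
The state is a dict: "clock": time; "q": joint angles; "dq": joint speeds; "effort": joint torques, N m; "tcp_pos": TCP position; "eef_rot": TCP orientation; "contact_force": force on the tool from outside, world axes, zero at the start; "wrist_torque": the same for the moment, N m; "gripper_width": opening from 0.0 (shut) to 1.0 (fully open).
Only numpy, scipy, OpenCV 4.12 (cv2) and the standard library are available. Lean on these libraries where they do the work, as an engineer would, in place of code of your own. Each camera call takes 0.05 s, during which the arm holds its last target. There are 200 camera calls.

TASK

Bolt the test block into its docking station: press the yellow spring catch bar down with one fingertip and, keeping it held down all the way, push the bolt by its red lug with the other fingertip until it is fully home in the keeper on the far side of the bay; then let the catch spring back up. Use the fingertips only: do not pinch or pick up anything, and leave all the other things on the bench where they are.

Things in the scene. Friction and masses are not known exactly. Their poses are not given: they have to be found in the camera images.
- dock: Fixed aluminium docking station. Origin under the bolt line, 3.5 mm above the bench; all heights here are above it. +y: the way the bolt slides to lock; +x: to the bay behind, where a brown test block with gold pins stands (with rails x 21 to 126, y 61 to 151 mm, under 46 mm high). Straps over the bolt at y 57 to 69 and 141 to 159 mm, 28 mm high; the rest before the bay is under 25 mm.
- bolt (a joint): Slide of the flat steel bolt along the dock's +y, m: 0 unlocked (as found), 0.080 fully home on its stop, tongue across the bay and in the keeper. Slides stiffly (about 3 N), stays where left. A dog on its side stands in a comb of teeth on the catch (a gap every 10 mm, 1 mm play): blocked everywhere unless the catch is at least 5.5 mm down.
- catch (a joint): How far the yellow catch bar is pressed down, m: 0 up (as found), 0.007 fully down on its stop. It moves straight down wherever along its length it is pressed; the spring takes 5 N to start, 9 N fully down, and lifts the bar again when let go with the bolt at either end of its stroke.
- lug_top (a point): Centre of the top of the bolt's red lug, 51 mm high (above the dock's origin); moves with the bolt. At the start at dock x = 0, y = -40 mm. The lug is an upright block, 12 mm along dock y, 28 mm along dock x, standing from the bolt's upper side (22 mm high) to 51 mm. Push on its open -y face; a fingertip there clears bolt and comb if its end is over 25 mm high.
- bar_top (a point): Centre of the flat top of the yellow catch bar, 37 mm high (above the dock's origin) when up, 30 mm fully down; at dock x = -55, y = -20 mm. The bar is 144 mm long (dock y), 24 mm wide (dock x). A fingertip behind the lug has its partner, 55 mm to its -x side, over the bar through the whole stroke.
- tin: Bystander: loose round white tin with lid, 50 mm across, 24 mm high, on the bench beside the bay. Origin at the centre of its underside.
- amber_tape: Bystander: loose roll of amber tape lying flat, 58 mm across, 16 mm high, near the dock. Origin at the centre of its underside.
- cutters: Bystander: loose blue-handled side cutters, 42x106x9 mm, lying on the robot's side of the dock. Origin at the centre of its underside.
- tweezers: Bystander: loose black tweezers, 128 mm long, 14 mm wide, 10 mm thick, lying on the robot's side of the dock. Origin at the centre of its underside.
- nozzle: Bystander: loose grey hot-air nozzle, 25x31 mm, 40 mm high, standing left of the dock. Origin at the centre of its underside.

How it is judged:
By the outcome, as a careful person would: the job done as asked, in the order asked, and still so for the second after the job is handed in, with the robot touching nothing.
It also fails if it takes over 32 s, if anything falls off the work surface, if the arm or the gripper's body presses on something with over 40 N, if the wrist force passes 120 N, or if a joint passes its speed limit or range.

## Working session

There is one attempt and no reset: what is moved stays moved. The work goes in short steps, Python scripts to look and compute and a shell command to move; the robot and the scene stay as the last step left them, time stands still between calls to the robot, and variables do not carry over. Pictures are saved under pics/ and viewed, about 8 in all and at most 12, crops included, and the job is handed in when it is done.

```bash
mkdir -p pics; ls
cat > h.py <<'E'
import numpy as np, cv2
from cell import robot
def K(p):
    f=240/np.tan(np.radians(p["fov_y"])/2); return np.array([[f,0,p["cx"]],[0,f,p["cy"]],[0,0,1.]])
def ray(p,uv):
    u=cv2.undistortPoints(np.array([[uv]],float),K(p),np.array(p["distortion"]))[0,0]
    R=np.array(p["R"]); return -R.T@np.array(p["t"]), R.T@np.array([u[0],u[1],1])
def at(p,uv,z):
    o,d=ray(p,uv); return o+d*(z-o[2])/d[2]
def proj(p,X):
    return cv2.projectPoints(np.array(X,float).reshape(-1,3),cv2.Rodrigues(np.array(p["R"]))[0],np.array(p["t"],float),K(p),np.array(p["distortion"]))[0][:,0]
def save(p,n): cv2.imwrite("pics/"+n,p["image"][:,:,::-1])
E
python3 - <<'E'
from h import *
s=robot.get_state(); print({k:np.round(v,3) for k,v in s.items()}, robot.finger_overhang)
for c in ["scene","top"]:
    p=robot.grab_frame(c); save(p,c+"0.png"); print(c,np.round(-np.array(p["R"]).T@p["t"],3),p["distortion"])
    for n,z in [("dock",0),("lug_top",.0545),("bar_top",.0405),("tin",.02),("amber_tape",.01),("cutters",.005),("tweezers",.005),("nozzle",.02)]:
        r=robot.silhouettes(p,n)
        for d in r[:2]: print(n,round(d["p"],2),np.round(d["uv"]),np.round(at(p,d["uv"],z),3),d["pixels"].sum())
E
```

```text
pics
{'clock': np.float64(0.0), 'q': array([ 1.207,  0.522, -0.036,  1.6  ,  0.021,  1.021, -0.113]), 'dq': array([-0.   , -0.001,  0.   ,  0.001,  0.001,  0.001,  0.001]), 'effort': array([ 0.0000e+00, -9.2711e+01,  1.9800e+00, -3.6993e+01,  1.8000e-02,
        8.0000e-03, -0.0000e+00]), 'tcp_pos': array([ 0.181, -0.598,  0.248]), 'eef_rot': array([ 3.142e+00,  1.000e-03, -1.277e+00]), 'contact_force': array([ 0.019,  0.037, -0.254]), 'wrist_torque': array([-0.02 , -0.042, -0.023]), 'gripper_width': np.float64(0.997)} 0.017
scene [-0.185  0.603  0.705] [0.0061837 0.        0.        0.        0.       ]
dock 0.8 [321. 219.] [0.687 0.096 0.   ] 3825
lug_top 0.72 [350. 206.] [0.633 0.043 0.054] 434
bar_top 0.8 [355. 215.] [0.613 0.04  0.04 ] 529
tin 0.62 [354. 206.] [0.675 0.002 0.02 ] 418
tin 0.58 [320. 197.] [0.755 0.062 0.02 ] 244
amber_tape 0.61 [339. 190.] [ 0.775 -0.013  0.01 ] 245
cutters 0.68 [231. 373.] [0.335 0.48  0.005] 602
tweezers 0.62 [331. 326.] [0.346 0.266 0.005] 287
nozzle 0.44 [236. 268.] [0.584 0.374 0.02 ] 116
top [0.385 0.176 1.124] [0.01673087 0.         0.         0.         0.        ]
dock 0.71 [344. 202.] [0.653 0.116 0.   ] 5779
lug_top 0.91 [388. 193.] [0.66  0.009 0.054] 550
lug_top 0.6 [368. 161.] [0.745 0.056 0.054] 304
bar_top 0.61 [378. 209.] [0.623 0.033 0.04 ] 1030
tin 0.51 [368. 160.] [0.759 0.052 0.02 ] 330
tin 0.21 [207. 328.] [0.334 0.468 0.02 ] 379
amber_tape 0.6 [395. 148.] [ 0.794 -0.022  0.01 ] 233
cutters 0.57 [209. 325.] [0.341 0.466 0.005] 438
tweezers 0.53 [268. 329.] [0.328 0.32  0.005] 1
nozzle 0.56 [249. 225.] [0.592 0.364 0.02 ] 80
```

Run:
```python
import cv2
a=cv2.imread("pics/top0.png")[110:350,180:450]; b=cv2.imread("pics/scene0.png")[160:330,220:420]
cv2.imwrite("pics/c1.png",cv2.resize(a,None,fx=2.5,fy=2.5,interpolation=2)); cv2.imwrite("pics/c2.png",cv2.resize(b,None,fx=3.5,fy=3.5,interpolation=2))
```

```text
(no output)
```

View pics/c1.png

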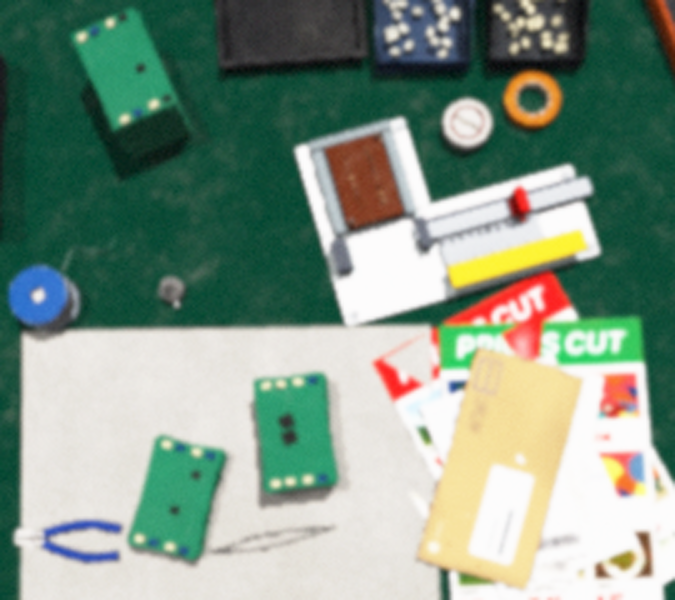

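View pics/c2.png

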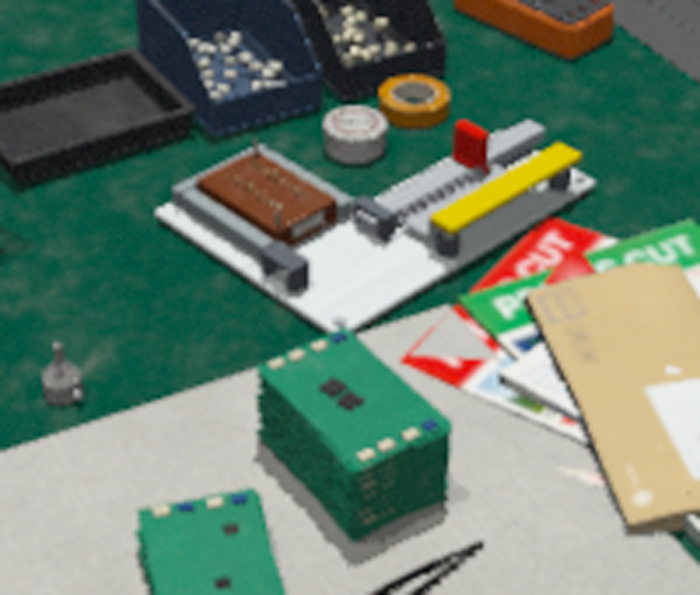

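The dock is up and to the right in the top view. Its +y runs left and slightly down, the lug is at about (388,191), and the bar is centred near (387,214). The bystanders are clear of it. Next I measure the pose from the colours.

```bash
cat >> h.py <<'E'
def mask(p,c):
    h=cv2.cvtColor(p["image"],cv2.COLOR_RGB2HSV); H,S,V=cv2.split(h)
    m=((H>22)&(H<34)&(S>150)&(V>100)) if c=="y" else (((H<8)|(H>172))&(S>150)&(V>80))
    return m
def near(m,uv):
    n,l,st,ce=cv2.connectedComponentsWithStats(m.astype(np.uint8))
    k=[i for i in range(1,n) if st[i,4]>25]; i=min(k,key=lambda i:np.hypot(*(ce[i]-uv))); return l==i
def bar(p,uv,z=.0405):
    m=near(mask(p,"y"),uv); v,u=np.nonzero(m); P=np.array([at(p,a,z)[:2] for a in zip(u,v)])*1000
    (c,wh,a)=cv2.minAreaRect(P.astype(np.float32)); b=cv2.boxPoints((c,wh,a))
    e=max([b[1]-b[0],b[2]-b[1]],key=np.linalg.norm); e=e if e[1]>0 else -e
    return np.array(c),np.sort(wh),np.degrees(np.arctan2(-e[0],e[1]))
def lug(p,uv):
    m=near(mask(p,"r"),uv); v,u=np.nonzero(m); return m,np.array([u.mean(),v.mean()]),(u.min(),u.max(),v.min(),v.max())
def D(th):
    t=np.radians(th); return np.array([[np.cos(t),-np.sin(t)],[np.sin(t),np.cos(t)]])
E
python3 - <<'E'
from h import *
P={}
for c,bu,lu in [("scene",(363,213),(354,201)),("top",(387,214),(388,191))]:
    p=robot.grab_frame(c); b,wh,th=bar(p,bu); m,uv,bb=lug(p,lu)
    o=b+D(th)@[55,20]
    print(c,"bar",b.round(1),wh.round(1),"yaw",th.round(1),"lugpred",(o+D(th)@[0,-40]).round(1),"lug mid@40mm",(at(p,uv,.040)[:2]*1000).round(1),m.sum(),bb)
E
```

```text
scene bar [606.5  13.2] [ 26.7 148.2] yaw 15.9 lugpred [664.9   9. ] lug mid@40mm [668.8   6.6] 111 (np.int64(350), np.int64(358), np.int64(194), np.int64(208))
top bar [610.6  13.7] [ 21.1 140.2] yaw 14.8 lugpred [668.9   8.4] lug mid@40mm [668.7   8.2] 56 (np.int64(384), np.int64(391), np.int64(186), np.int64(196))
```

```bash
python3 -m handwheel '[[[0.06,23,29,0,4.4],[0.06,23,29,0,4.4],[0.06,23,29,0,4.4],[0.06,23,29,0,4.4],[0.06,23,29,0,4.4],[0.06,23,29,0,4.4],[0.06,23,29,0,4.4],[0.06,23,29,0,4.4]]]'
python3 -m handwheel '[[[0.06,23,29,0,4.4],[0.06,23,29,0,4.4],[0.06,23,29,0,4.4],[0.06,23,29,0,4.4],[0.06,23,29,0,4.4],[0.06,23,29,0,4.4],[0.06,23,29,0,4.4],[0.06,23,29,0,4.4]]]'
python3 -m handwheel '[[[0.06,23,29,0,4.4],[0.06,23,29,0,4.4],[0.06,23,29,0,4.4],[0.06,23,24,0,4.4],[0.06,0,0,0,0],[0.06,0,0,0,0]]]'
python3 - <<'E'
from h import *
p=robot.grab_frame("wrist"); save(p,"w1.png")
s=robot.get_state(); print(s["tcp_pos"],s["eef_rot"],s["gripper_width"],-np.array(p["R"]).T@p["t"])
print(proj(p,[[.61,.0135,.0405],[.6675,.008,.0545]]))
E
```

```text
clock: 1.67
tcp_pos: [0.3658, -0.3647, 0.2485]
eef_rot: [3.141, -0.0, -0.659]
contact_force: [1.0, -0.9, 0.0]
gripper_width: 0.474
clock: 2.33
tcp_pos: [0.5499, -0.1327, 0.2485]
eef_rot: [3.141, -0.0, -0.045]
contact_force: [0.3, -0.3, -0.6]
gripper_width: 0.465
clock: 2.83
tcp_pos: [0.6415, -0.0213, 0.2477]
eef_rot: [-3.14, 0.0, 0.262]
contact_force: [-1.0, -1.0, -0.8]
gripper_width: 0.471
[ 0.64091147 -0.02297476  0.24783824] [-3.14143401e+00  6.91663212e-04  2.59083152e-01] 0.47185182996087466 [0.62263697 0.04652659 0.37473415]
[[296.98046434 158.34677978]
 [368.41904576 187.2370705 ]]
```

View pics/w1.png

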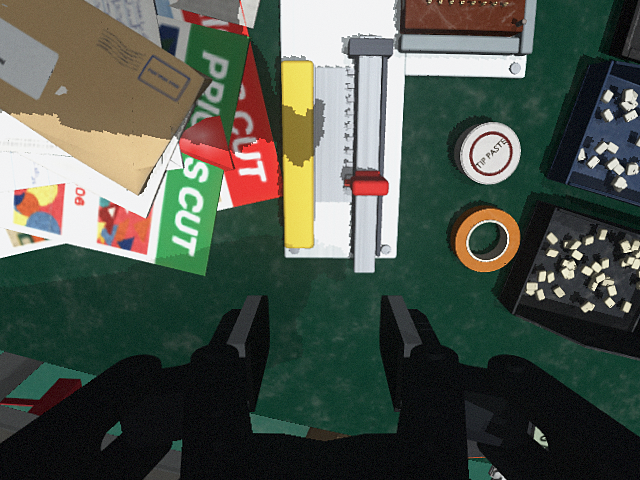

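The wrist view shows the jaw axis square to the bolt line. The bar is at (298,153), the lug top at (370,187) and the fingers are behind the lug. I refine from here.

Run:
```python
from h import *
p=robot.grab_frame("wrist")
m=mask(p,"y"); m[:, :270]=0; m[:,330:]=0; m[:50]=0;m[255:]=0
v,u=np.nonzero(m); P=(np.array([at(p,a,.0405)[:2] for a in zip(u,v)])*1000).astype(np.float32)
(c,wh,a)=cv2.minAreaRect(P); print("bar",c,wh,a)
# edge lines
L=[];
for r in list(range(70,100))+list(range(170,240)):
    x=np.nonzero(m[r])[0]; L.append(at(p,(x.mean(),r),.0405)[:2]*1000)
L=np.array(L); k=np.polyfit(L[:,1],L[:,0],1); th=np.degrees(np.arctan(-k[0])); print("yaw",th)
q=P@D(th); print("bar dock-frame x",np.percentile(q[:,0],[1,50,99]),"y",np.percentile(q[:,1],[.5,99.5]))
mm=near(mask(p,"r"),(370,187)); v,u=np.nonzero(mm); print(u.min(),u.max(),v.min(),v.max())
b=mm&(p["image"][:,:,0]>200); v,u=np.nonzero(b)
q=np.array([at(p,a,.0545)[:2]*1000 for a in zip(u,v)])@D(th); print("lug",np.percentile(q,[2,98],axis=0))
s=robot.get_state(); print("tcp",s["tcp_pos"][:2]*1000@D(th),s["tcp_pos"][2],np.degrees(s["eef_rot"][2]))
for z in (.231,.235):
  for uv in [(256,297),(393,297)]: print(z,at(p,uv,z)[:2]*1000@D(th))
cv2.imwrite("pics/w1c.png",cv2.resize(p["image"][150:320,220:440,::-1],None,fx=3.5,fy=3.5,interpolation=2))
```

```text
bar (610.3785400390625, 13.715011596679688) (23.449979782104492, 142.47747802734375) 14.720845222473145
yaw 15.24201916717192
bar dock-frame x [581.05733981 591.97752741 603.87806423] y [-217.65908116  -76.77490949]
353 389 178 193
lug [[ 635.82026975 -172.34818728]
 [ 659.74823456 -164.73623175]]
tcp [ 611.83701424 -191.48563546] 0.248055269690238 14.767526505407936
0.231 [ 587.11353984 -181.97889856]
0.231 [ 636.81272414 -182.28330059]
0.235 [ 587.81187198 -180.25809598]
0.235 [ 636.12866616 -180.55403102]
```

View pics/w1c.png

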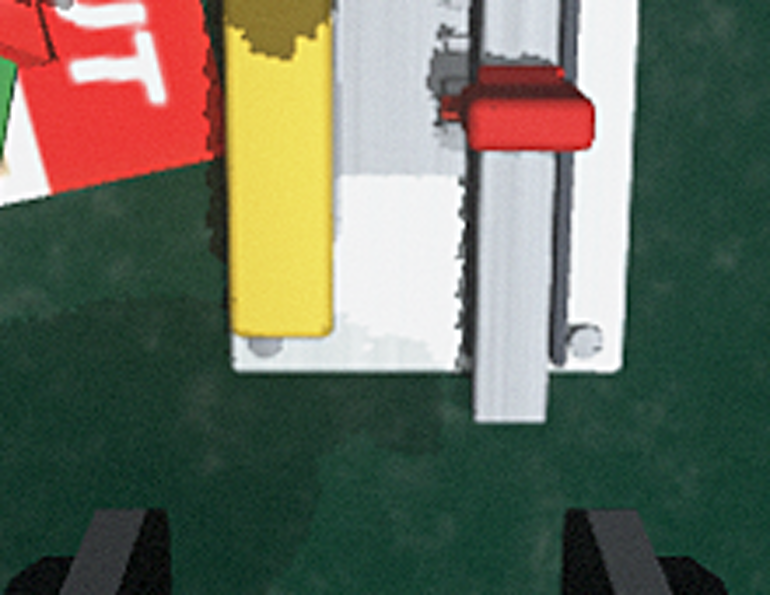

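```bash
python3 -m handwheel '[[[0.06,7,2,-30,0.4],[0.06,0,0,-40,0],[0.06,0,0,-40,0],[0.06,0,0,-40,0],[0.06,0,0,-30,0],[0.06,0,0,0,0],[0.06,0,0,0,0]]]'
python3 - <<'E'
from h import *
s=robot.get_state(); print(s["tcp_pos"]*1000,s["tcp_pos"][:2]*1000@D(15.1),np.degrees(s["eef_rot"]),s["contact_force"],s["gripper_width"])
p=robot.grab_frame("wrist"); cv2.imwrite("pics/w2.png",p["image"][:,:,::-1])
p=robot.grab_frame("scene"); cv2.imwrite("pics/s2.png",cv2.resize(p["image"][130:260,280:440,::-1],None,fx=4.5,fy=4.5,interpolation=2))
E
```

```text
clock: 3.52
tcp_pos: [0.6473, -0.0222, 0.0682]
eef_rot: [-3.141, 0.002, 0.264]
contact_force: [-0.4, 0.1, 1.2]
gripper_width: 0.469
[647.26771831 -22.15074192  68.20415636] [ 619.14889874 -190.002094  ] [-1.79988229e+02  1.11316628e-01  1.51545579e+01] [-0.41945672  0.14212764  1.18902948] 0.4693579496277692
```

View pics/w2.png

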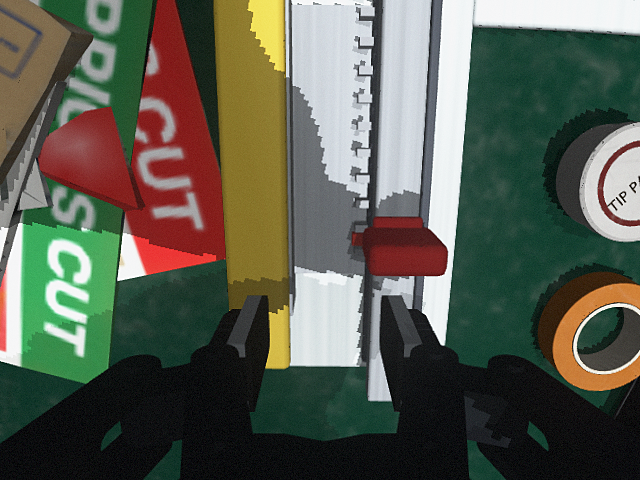

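View pics/s2.png

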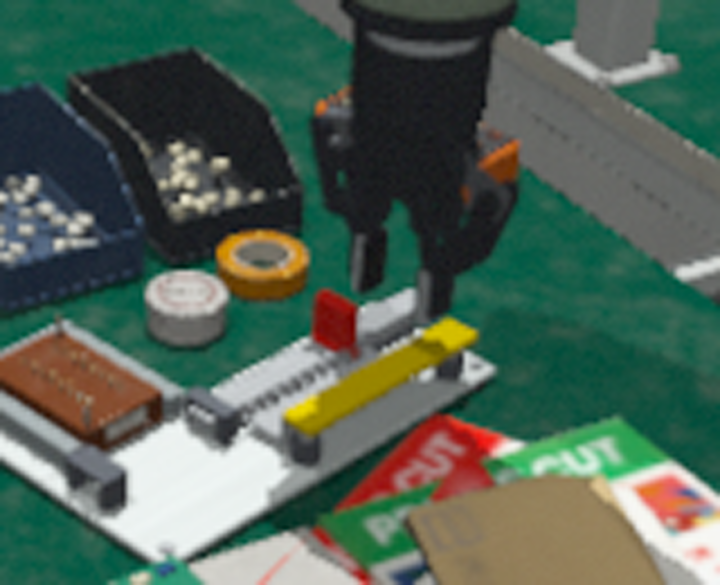

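The left fingertip is over the bar at about (252,300), and the right one is just behind the lug at about (393,300) with a clear gap. I press now.

```bash
python3 -m handwheel '[[[0.06,0,0,-6,0],[0.06,0,0,-4,0],[0.06,0,0,0,0]]]'
python3 -m handwheel '[[[0.06,0,0,-4,0],[0.06,0,0,0,0]]]'
python3 -m handwheel '[[[0.06,0,0,-3,0],[0.06,0,0,0,0]]]'
```

```text
clock: 3.87
tcp_pos: [0.648, -0.0215, 0.0585]
eef_rot: [3.141, -0.0, 0.266]
contact_force: [-0.3, 0.1, -0.3]
gripper_width: 0.469
clock: 4.03
tcp_pos: [0.6484, -0.0213, 0.0543]
eef_rot: [3.141, -0.001, 0.266]
contact_force: [1.8, -1.8, 4.5]
gripper_width: 0.467
clock: 4.2
tcp_pos: [0.6484, -0.0213, 0.0514]
eef_rot: [3.141, -0.001, 0.266]
contact_force: [1.3, -1.8, 7.2]
gripper_width: 0.475
```

```bash
python3 -m handwheel '[[[0.06,0,0,-3,0],[0.06,0,0,0,0]]]'
python3 -m handwheel '[[[0.06,0,0,-1.5,0],[0.06,0,0,0,0]]]'
```

```text
clock: 4.37
tcp_pos: [0.6485, -0.0213, 0.0489]
eef_rot: [3.141, -0.001, 0.266]
contact_force: [-1.5, -1.0, 10.0]
gripper_width: 0.469
clock: 4.53
tcp_pos: [0.6486, -0.0214, 0.0485]
eef_rot: [3.141, -0.001, 0.265]
contact_force: [-5.5, -1.5, 26.8]
gripper_width: 0.469
```

```bash
python3 -m handwheel '[[[0.06,-1,3.9,0.4,0],[0.06,-1,3.9,0,0],[0.06,-1,3.9,0,0]]]'
python3 -m handwheel '[[[0.06,-1.6,5.8,0,0],[0.06,-1.6,5.8,0,0]]]'
```

```text
clock: 4.78
tcp_pos: [0.6464, -0.0124, 0.0487]
eef_rot: [3.137, -0.002, 0.264]
contact_force: [2.6, -14.9, 17.6]
gripper_width: 0.469
clock: 4.95
tcp_pos: [0.6434, -0.0012, 0.0488]
eef_rot: [3.137, -0.002, 0.263]
contact_force: [3.8, -16.6, 18.3]
gripper_width: 0.47
```

```bash
python3 -m handwheel '[[[0.06,-1.8,6.8,0,0],[0.06,-1.8,6.8,0,0],[0.06,-1.8,6.8,0,0],[0.06,-1.8,6.8,0,0]]]'
python3 -m handwheel '[[[0.06,-1.8,6.8,0,0],[0.06,-1.8,6.8,0,0],[0.06,-1.8,6.8,0,0],[0.06,-1,3.9,0,0],[0.06,0,0,0,0]]]'
python3 - <<'E'
from h import *
s=robot.get_state(); print(s["tcp_pos"][:2]*1000@D(15.1),s["contact_force"]@np.vstack([np.c_[D(15.1),[0,0]],[0,0,1]]))
p=robot.grab_frame("wrist"); cv2.imwrite("pics/w3.png",p["image"][:,:,::-1])
E
```

```text
clock: 5.28
tcp_pos: [0.6362, 0.026, 0.0488]
eef_rot: [3.137, -0.002, 0.263]
contact_force: [3.4, -15.9, 19.0]
gripper_width: 0.472
clock: 5.7
tcp_pos: [0.6295, 0.0519, 0.0487]
eef_rot: [3.138, -0.002, 0.265]
contact_force: [1.5, -9.6, 19.6]
gripper_width: 0.47
[ 621.28044202 -113.86736258] [-1.09633464 -9.66435487 19.58611463]
```

View pics/w3.png

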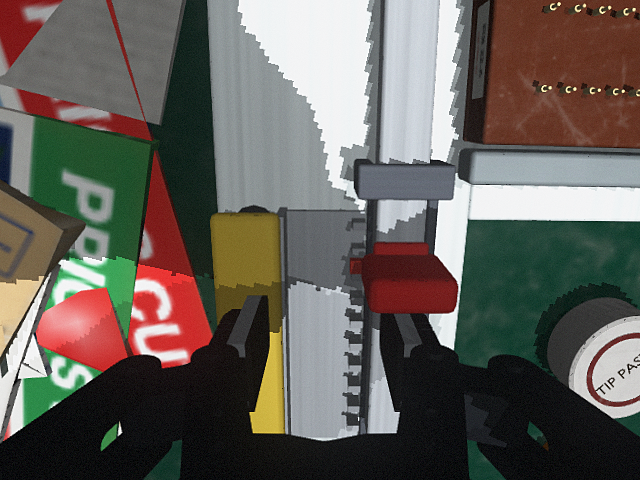

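The lug is against the fingertip at (410,305), about 10 mm short of home. I keep pushing until the bolt reaches its stop.

```bash
python3 -m handwheel '[[[0.06,-1,3.9,0,0],[0.06,-1,3.9,0,0],[0.06,0,0,0,0]]]'
python3 -m handwheel '[[[0.06,-0.5,1.9,0,0],[0.06,0,0,0,0]]]'
python3 -m handwheel '[[[0.06,-0.5,1.9,0,0],[0.06,0,0,0,0]]]'
```

```text
clock: 6.0
tcp_pos: [0.6275, 0.0594, 0.0487]
eef_rot: [3.138, -0.002, 0.265]
contact_force: [2.2, -10.7, 20.6]
gripper_width: 0.47
clock: 6.17
tcp_pos: [0.6272, 0.0608, 0.0487]
eef_rot: [3.138, -0.002, 0.264]
contact_force: [2.0, -12.2, 20.6]
gripper_width: 0.47
clock: 6.33
tcp_pos: [0.6271, 0.0609, 0.0487]
eef_rot: [3.136, -0.002, 0.263]
contact_force: [4.6, -21.0, 19.7]
gripper_width: 0.472
```

```bash
python3 -m handwheel '[[[0.06,-0.6,2.2,0,0],[0.06,0,0,0,0],[0.06,0,0,0,0]]]'
```

```text
clock: 6.58
tcp_pos: [0.627, 0.0612, 0.0488]
eef_rot: [3.134, -0.002, 0.261]
contact_force: [7.5, -28.2, 20.6]
gripper_width: 0.467
```

```bash
python3 -m handwheel '[[[0.06,1.1,-3.9,0,0],[0.06,1.1,-3.9,0,0],[0.06,0,0,0,0],[0.06,0,0,4,0],[0.06,0,0,6,0],[0.06,0,0,20,0],[0.06,0,0,35,0],[0.06,0,0,40,0]]]'
python3 -m handwheel '[[[0.06,0,-25,35,0],[0.06,0,-25,30,0],[0.06,0,-25,0,0],[0.06,0,-25,0,0],[0.06,0,0,0,0],[0.06,0,0,0,0]]]'
python3 - <<'E'
from h import *
p=robot.grab_frame("wrist"); save(p,"w4.png")
th=15.1; o=D(th)@[647,-127.2]
for n,x,y,z in [("lug",0,40,54.5),("bar up",-55,-20,40.5),("bar down",-55,-20,33.5),("lug+y-edge top",0,46,54.5),("lug-y-edge top",0,34,54.5),("bar-y end up",-55,-92,40.5),("bar+y end up",-55,52,40.5),("bar+y end dn",-55,52,33.5)]:
    w=o+D(th)@[x,y]; print(n,proj(p,[[w[0]/1e3,w[1]/1e3,z/1e3]]).round(1))
m=mask(p,"y"); m[:,:200]=0; print(np.bincount(np.nonzero(m)[1]).argmax())
p=robot.grab_frame("scene"); b,wh,t=bar(p,(363,213)); print("scene bar",b,wh,t,"before 606.5 13.2")
E
```

```text
clock: 7.25
tcp_pos: [0.6255, 0.0595, 0.152]
eef_rot: [-3.141, 0.004, 0.266]
contact_force: [0.3, -1.0, 0.2]
gripper_width: 0.473
clock: 7.75
tcp_pos: [0.6265, -0.0412, 0.2161]
eef_rot: [3.141, 0.001, 0.263]
contact_force: [0.3, 0.8, -0.6]
gripper_width: 0.472
lug [[409.2  46.1]]
bar up [[321.9 141.4]]
bar down [[321.9 140.9]]
lug+y-edge top [[409.5  36. ]]
lug-y-edge top [[408.8  56.1]]
bar-y end up [[321.9 241.7]]
bar+y end up [[321.8  29.7]]
bar+y end dn [[321.8  31.8]]
310
scene bar [606.4888916   13.19276428] [ 26.73313522 148.15844727] 15.9146185 before 606.5 13.2
```

View pics/w4.png

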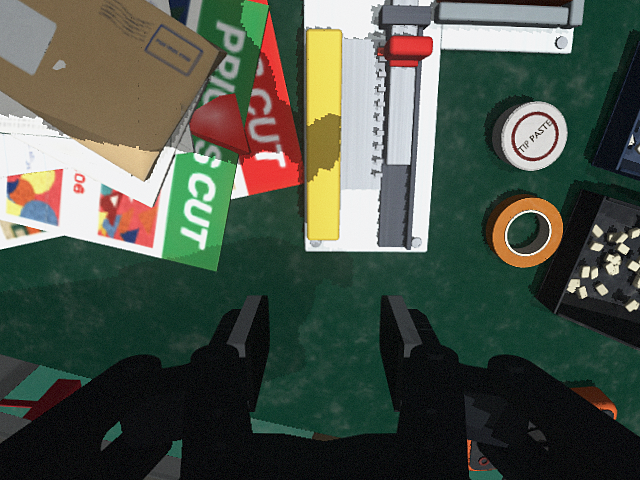

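The lug is by the strap at about (410,50) and the bar looks up. One numeric check of the stroke, plus the tongue in the keeper from the top camera.

Run:
```python
from h import *
p=robot.grab_frame("wrist"); th=15.1
mm=near(mask(p,"r"),(410,50)); b=mm&(p["image"][:,:,0]>200); v,u=np.nonzero(b)
q=np.array([at(p,a,.0545)[:2]*1000 for a in zip(u,v)])@D(th); print("lug",np.percentile(q,[2,98],axis=0))
m=near(mask(p,"y"),(322,90))|near(mask(p,"y"),(322,200)); v,u=np.nonzero(m)
q=np.array([at(p,a,.0405)[:2]*1000 for a in zip(u,v)])@D(th); print("bar",np.percentile(q,[.5,99.5],axis=0))
p=robot.grab_frame("top"); cv2.imwrite("pics/t4.png",cv2.resize(p["image"][130:250,290:430,::-1],None,fx=5,fy=5,interpolation=2))
```

```text
lug [[636.82193692 -90.88038062]
 [660.55781857 -82.58212714]]
bar [[ 581.35235541 -216.15049215]
 [ 604.43599545  -75.30644323]]
```

View pics/t4.png

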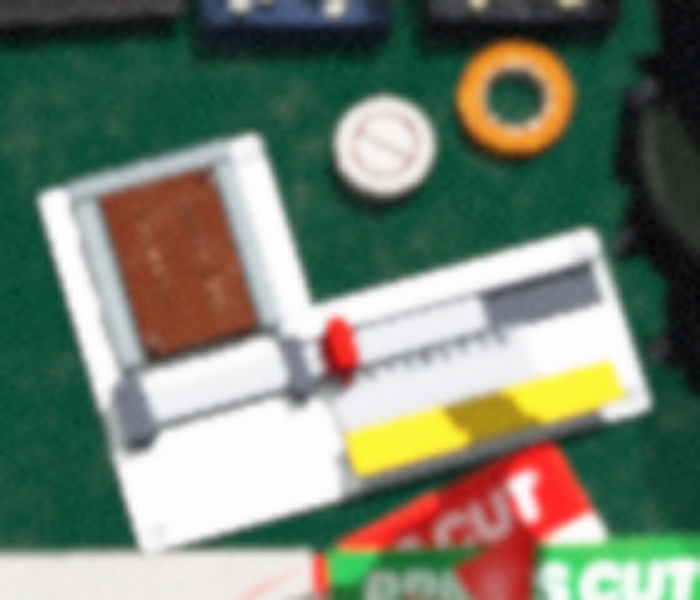

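The tongue spans the bay into the keeper at (135,405). The lug's stroke relative to the bar is 80 mm, and the tin and tape are undisturbed. I hand the job in.

```bash
python3 -c "
from cell import robot
print(robot.close_job(), robot.get_state()['clock'])"
```

```text
the job is handed in; nothing more can be done
the job is handed in; nothing more can be done
```

The bolt is fully home in the keeper, the catch has sprung back up, and the job is handed in. I pressed the catch bar down on its stop with one fingertip at about 20 N. While holding it there, I pushed the red lug with the other fingertip until the bolt hit its end stop, then backed off and lifted clear. The run took about 8 s of the 32 s allowed.

What the last checks showed:
- **Bolt:** the lug moved about 80 mm relative to the bar. At the stop the push force rose to about 29 N with no further motion. The top camera shows the tongue across the bay and in the keeper.
- **Catch:** during the push the tool height stayed at 48.7–48.8 mm, so the bar was held down throughout. Afterwards the bar measured the same in the scene camera as before the start.
- **Other things:** the tin and tape look undisturbed in the last pictures. I did not re-measure the cutters, tweezers and nozzle, but the arm never worked near them.
- **Disagreement:** the wrist camera's positions shifted by about 1.5 mm between its two looks, which is within the calibration. No check failed.

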